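# Size a brass sleeve on the lever press

## Robot

A 6-joint arm with a two-finger parallel gripper is mounted at the origin on a cart in front of the work surface, level with it; the furniture and walls round the work are solid. World frame = base frame: x ahead of the robot, y to its left, z up, the work surface at z = 0. Lengths are in mm, angles in rad, forces in N, time in s.
With the tool pointing down it reaches from about 325 to 925 mm from the base axis. Payload 3.1 kg.
Tool frame: the origin (TCP) lies at the very end of the fingers, on their centre line; the grasp point (between the pads) lies 19 mm behind it; z points along the fingers, y is the line along which they close (so a half turn about z gives the same grasp; the last joint's range is limited). The gripper opens to 85 mm and grips with 20 to 120 N. Pads are 22 mm wide; open, the fingers measure 114 mm over their backs; the gripper's body (76 mm by 85 mm) begins 54 mm behind the grasp point. The pads swing forward as they close: fully open they stand 13 mm farther back than shut.
Start: joints at [-1.395, 0.217, 1.613, -0, 1.311, -0.112], TCP at [177.423, -599.3, 231.3] pointing down, gripper open.
Joint ranges: [-2.75, 2.75], [-0.78, 2.1], [0.31, 2.55], [-1.13, 4.27], [0.13, 2.63], [-2.58, 2.58]. Speed limits (rad/s): [2.79, 2.79, 3.14, 3.14, 3.14, 3.14].

## Interface

Orientations are given as a unit quaternion [x, y, z, w].
In Python, from cell import r gives the robot as it stands.
- The arm moves only by the shell command python3 -m jog 'ROWS' [OPENING] [FORCE]. ROWS is JSON, a list of rows, each a list of 4 numbers: the shift along the world's x, y, z in m, then the turn about the world's z in degrees. A call has exactly 5 rows; each row is the pose to reach, as a shift and turn from the pose commanded when the call began; what a row does not reach only later rows make up. A row lasts 1/10 s, in which the tool goes at most 50 mm and 8.59 degrees, less where a joint would pass 70% of its speed; a pose out of reach is approached as far as the arm can. A call with a gripper value outside its range is refused whole. OPENING is the opening, from -1 (shut) to 1 (fully open), set as the call begins (- or left out, the last holds). The fingers move at their own pace and stop on an object; FORCE is the grip in N (left out, the last holds). Time passes only in rows, so rows that repeat a pose let the fingers close, or fill a call up. It gives the time, the measured TCP pose, the force, the opening and the grip force at its end, in the units of the state.
- r.state(): the state, without advancing time (a new reading comes with each control period).
- r.capture(name): name is "scene" or "top" or "wrist"; returns a dict with "frame" (400x640x3 uint8, red, green, blue), "camera_matrix" (3x3 intrinsics, pixels), "origin" and "attitude" of the camera in the world. Camera axes: x right, y up, looking along -z (the intrinsics and any distortion apply to the point x, -y, -z); pixel columns grow to the right and rows downward; lengths in mm; the calibration is good to about 2 mm. A picture is of the moment at which its call begins. There is no depth.
- r.close_job(): hands the job in; it is judged then, once.
The state is a dict: "clock": time; "joint_pos": joint angles; "qvel": joint speeds; "tau": joint torques, N m; "tool_pos": TCP position; "ee_rot": TCP orientation; "wrist_force": force on the tool from outside, world axes, zero at the start; "moment": the same for the moment, N m; "width": finger opening in mm; "finger_force": force on a finger pad.
Only numpy, scipy, OpenCV 4.12 (cv2) and the standard library are available. Lean on these libraries where they do the work, as an engineer would, in place of code of your own. Each camera call takes 0.05 s, during which the arm holds its last target. There are 200 camera calls.

## Task

Lay the short brass sleeve from the wooden trough on the press's two rods, between the ram and the die plate; swing the sprung lever right over to its stop so that the sleeve is driven through the die, and ease the lever back home by hand rather than letting it fly. Then take the sized sleeve out of the catch tray and put it in the grey bin with the finished ones; leave the long sleeve where it lies in the trough.

Things in the scene. Friction and masses are not known exactly. Their poses are not given: they have to be found in the camera images.
- press: Horizontal lever press of grey iron, fixed; base 110 x 225 mm. Origin on the bench below the die's entry face; its y axis runs along the work line (x = 0, z = 78 mm), x is level and square to it. The ram waits on the +y side, its 26 mm face at y = 58 mm, and pushes toward -y, through the die, to y = -25 mm. Ram guide: 27 mm wide, y 63 to 90 mm, top at z = 94 mm.
- press_bed (a point): Middle of the loading place, 78 mm above the bench: the sleeve's centre when it rests on the two rods half way between ram face and die plate (58 mm apart). The rods, 9 mm thick, run along the press's y axis at x = -9.5 and +9.5 mm, tops 67 mm above the bench, and centre the sleeve, which lies along y. Axes as press.
- press_tray (a point): Middle of the sheet-steel catch tray beyond the die, on the bottom line of its V floor, 50 mm above the bench. That line runs along the press's y; the sides rise at 15 degrees. Inside it is 130 mm wide (x) and 112 mm long, from die plate to end wall; walls 78 mm above the bench. The pushed-through sleeve comes to rest in the V, mostly lying along it near the die. Axes as press.
- lever_grip (a point): Middle of the near half of the lever's black cross handle: a round bar, 20 mm thick and 114 mm long in all, along the press's x axis, 180 mm from the hinge axis. This point lies 32 mm to the -x side of the lever's 12 mm steel shaft (which meets the bar at its middle); 42 mm of bar is free here. It moves with the lever.
- lever_hinge (a point): The lever's pivot, 17 mm above the bench; the hinge axis is the press's x axis, so that the lever swings in the press's upright y-z plane. Axes as press.
- lever (a joint): Lever angle (rad): 0 at home, leaning 0.80 rad from upright to the press's +y side; grows as the handle swings over the top toward the die (-y), to the stop at 1.60. Bar axis = hinge + 180 mm x (y: sin(0.80 - angle), z: cos(0.80 - angle)). A spring pulls it home: 4.5 N at the bar at the start, 10 N at the stop, some N more while the sleeve enters the die. Let go at the stop, it flies back.
- sleeve: The short brass sleeve: a plain tube 28 mm in diameter, 36 mm long, 16 mm bore, 0.11 kg. Origin at its centre, its own y axis along the tube. At the start it lies in the wooden trough along the trough's y axis.
- long_sleeve: A long brass sleeve of the same diameter, 60 mm long, for another job: stays in the trough. Origin at its centre, y axis along the tube.
- trough: Wooden trough, 104 x 210 mm, fixed. Origin on the bench under its middle, y along its length. V floor with 15 degree sides, its bottom line along y, 14 mm above the bench; long edges and end boards up to 28 mm. The two sleeves lie in it along y, 110 mm apart, either one at either end, centres 28.5 mm above the bench.
- bin: Open grey plastic bin, 140 (x) x 150 (y) x 45 mm high, walls and floor 3 mm, fixed. Origin on the bench under its middle. Two finished short sleeves stand on end in its rear corners (x = +46, y = -45 and +45 mm); the front half is empty.
- press_die (a point): Centre of the die's entry face, 78 mm above the bench. The upright dark steel die plate is 76 mm wide, 14 mm thick (press y = 0 to -14 mm), its top at 107 mm with a spring cap up to 117 mm. The bore is 30 mm wide; a spring shoe in it grips the sleeve until the last of the stroke, after which the sleeve drops into the catch tray. Axes as press.
Things that resemble listed ones, but are neither listed nor needed, are in the scene too. What is shaped like the sleeve but blue is not meant.

How it is judged:
By the outcome, as a careful person would: the job done as asked, in the order asked, and still so for the second after the job is handed in, with the robot touching nothing.
It also fails if it takes over 72 s, if anything falls off the work surface, if the arm or the gripper's body presses on something with over 40 N, if the wrist force passes 120 N, or if a joint passes its speed limit or range.

## Working session

There is one attempt and no reset: what is moved stays moved. The work goes in short steps, Python scripts to look and compute and a shell command to move; the robot and the scene stay as the last step left them, time stands still between calls to the robot, and variables do not carry over. Pictures are saved under pics/ and viewed, at most 10 in all, crops included, and the job is handed in when it is done.

```bash
mkdir -p pics; ls
python3 - <<'E'
from cell import r
import cv2,numpy as np,pickle
for n in("scene","top"):
    c=r.capture(n);cv2.imwrite(f"pics/{n}0.png",c["frame"][:,:,::-1]);pickle.dump(c,open(f"{n}0.pkl","wb"))
    print(n,c["camera_matrix"],c["origin"],c["attitude"],[k for k in c])
print(r.state())
E
```

```text
pics
scene [[464.2071908    0.         323.18502693]
 [  0.         464.2071908  210.67215002]
 [  0.           0.           1.        ]] [-48.66001839 639.12008392 617.7542467 ] [-0.18347422  0.46668952  0.8128228  -0.29640715] ['frame', 'camera_matrix', 'origin', 'attitude']
top [[360.88710405   0.         326.34698794]
 [  0.         360.88710405 202.96592776]
 [  0.           0.           1.        ]] [ 432.70825127  -61.488772   1081.51427587] [ 0.04446647 -0.03189025 -0.69917078  0.71285761] ['frame', 'camera_matrix', 'origin', 'attitude']
{'clock': 0.1, 'joint_pos': array([-1.39521012e+00,  2.17689753e-01,  1.61481005e+00,  2.65011446e-05,
        1.31130972e+00, -1.12195001e-01]), 'qvel': array([ 0.0015281 , -0.0019358 , -0.005258  , -0.00031204,  0.00053763,
        0.00014317]), 'tau': array([-7.00235923e-04, -3.98081374e+01, -3.04970992e+01, -2.13471426e-04,
        4.26977072e-03,  3.60647235e-06]), 'tool_pos': array([ 177.29050179, -598.54319972,  230.0730163 ]), 'ee_rot': array([ 9.89665477e-01,  1.43391123e-01, -2.23298775e-05, -1.10828407e-03]), 'wrist_force': array([0.81463884, 0.38250429, 0.87018672]), 'moment': array([-0.01293183,  0.04886369, -0.0333296 ]), 'finger_force': 0.0, 'width': 85.13091496078715}
```

View pics/top0.png

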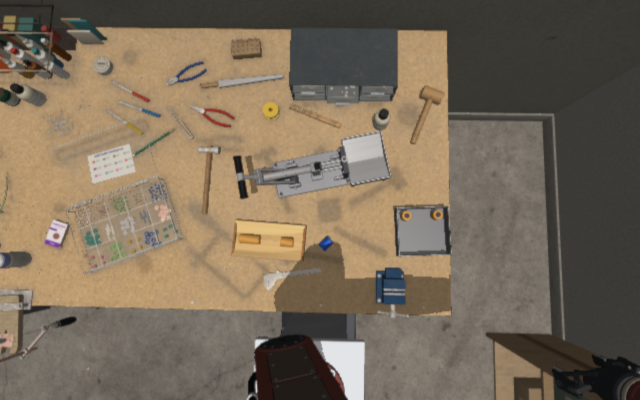

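View pics/scene0.png

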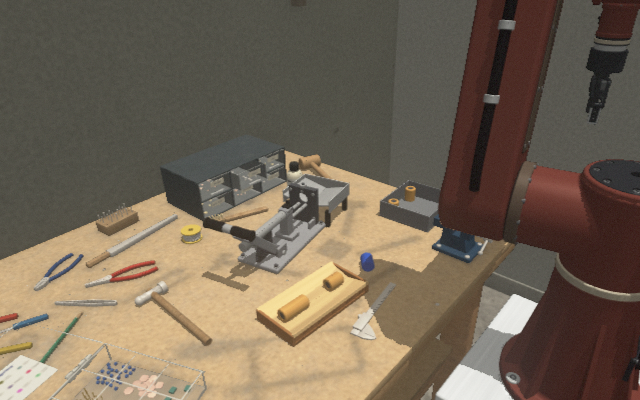

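The top picture shows the trough at (269,240), with two brass sleeves at (249,239) and (287,241). The press has its handle bar at (240,177) and its tray at (365,158). The bin is at (423,230), and the blue decoy at (326,243) is ruled out. The right-hand brass sleeve at (287,241) looks like the shorter one, and I'll confirm that in an enlarged crop.

```bash
cat > h.py <<'E'
import numpy as np,cv2,pickle
from scipy.spatial.transform import Rotation as R
def ray(c,u,v):
    K=c["camera_matrix"];p=np.array([(u-K[0,2])/K[0,0],-(v-K[1,2])/K[1,1],-1.])
    return np.array(c["origin"]),R.from_quat(c["attitude"]).as_matrix()@p
def at(c,u,v,z):
    o,d=ray(c,u,v);return o+d*(z-o[2])/d[2]
def proj(c,P):
    q=R.from_quat(c["attitude"]).as_matrix().T@(np.asarray(P,float)-c["origin"]);K=c["camera_matrix"]
    return np.array([K[0,2]-K[0,0]*q[0]/q[2],K[1,2]+K[1,1]*q[1]/q[2]])
def crop(c,x,y,w,h,s,name):
    f=c["frame"][y:y+h,x:x+w,::-1];cv2.imwrite(name,cv2.resize(f,None,fx=s,fy=s,interpolation=cv2.INTER_CUBIC))
def load(n): return pickle.load(open(n,"rb"))
E
python3 -c "
from h import *
c=load('top0.pkl');crop(c,225,125,230,150,3.4,'pics/topcrop.png')"
```

```text
(no output)
```

View pics/topcrop.png

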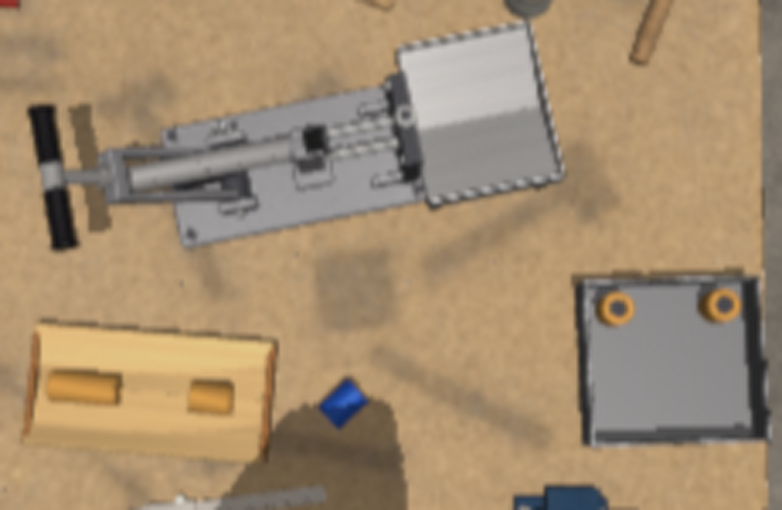

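Crop: the short sleeve is at (211,397), spanning columns 189–233. The long one is at (83,387), spanning 47–120. So the right-hand brass one is the short sleeve (44 px against 73 px). Tray corners are (397,47), (527,22), (563,178) and (433,205). The die cap is at (406,115) and the bar ends at (42,106) and (64,248).

```bash
cat > m1.py <<'E'
from h import *
from scipy.optimize import least_squares
c=load('top0.pkl'); f=lambda u,v,z:at(c,225+u/3.4,125+v/3.4,z)
np.set_printoptions(precision=1,suppress=True)
s=f(211,397,36);l=f(83,387,36);print('short',s,'long',l,np.linalg.norm(s-l))
d=l-s;print('trough yaw(y axis)',np.degrees(np.arctan2(-d[0],d[1])))
T=[f(*p,78) for p in[(397,47),(527,22),(563,178),(433,205)]]
print('tray',T,'ctr',np.mean(T,0))
cap=f(406,115,117);b1=f(42,106,142.4);b2=f(64,248,142.4);b=(b1+b2)/2
print('cap',cap,'bar',b1,b2,b,np.linalg.norm(b1-b2))
for a,e in((b,cap),(b,np.mean(T,0))):
    d=a-e;print('yaw',np.degrees(np.arctan2(-d[0],d[1])),np.linalg.norm(d[:2]))
d=b1-b2;print('yaw bar',np.degrees(np.arctan2(d[1],d[0])))
for i,j in((0,1),(3,2)):
    d=T[i]-T[j];print('yaw tray',np.degrees(np.arctan2(-d[0],d[1])))
for i,j in((0,3),(1,2)):
    d=T[i]-T[j];print('yaw tray x',np.degrees(np.arctan2(d[1],d[0])))
B=[f(*p,45) for p in[(577,280),(756,275),(766,437),(590,444)]];print('bin',B,np.mean(B,0))
print([f(*p,36) for p in((617,308),(721,304))])
E
python3 m1.py
```

```text
short [431.2  69.4  36. ] long [437.5 178.8  36. ] 109.57746800826112
trough yaw(y axis) -3.267513113052618
tray [array([726.1, -82.7,  78. ]), array([ 749.2, -191.3,   78. ]), array([ 617.1, -221.6,   78. ]), array([ 592.7, -114.5,   78. ])] ctr [ 671.3 -152.5   78. ]
cap [658.9 -90.  117. ] bar [655.5 196.1 142.4] [543.7 173.7 142.4] [599.6 184.9 142.4] 114.0196807956103
yaw 12.180009831495438 281.2350555253917
yaw 11.99047783546172 345.00829735741723
yaw bar 11.318629707237218
yaw tray 12.047948645836732
yaw tray 12.872285501328031
yaw tray x 13.415127048171103
yaw tray x 12.895866399347558
bin [array([ 535.9, -238.8,   45. ]), array([ 543. , -389.4,   45. ]), array([ 407.5, -395.6,   45. ]), array([ 398.7, -249.6,   45. ])] [ 471.3 -318.3   45. ]
[array([ 513.5, -274.2,   36. ]), array([ 518.6, -362.3,   36. ])]
```

```bash
python3 -m jog '[[0.017,0.045,0,4.7],[0.034,0.089,0,9.4],[0.051,0.134,0,14],[0.068,0.178,0,18.7],[0.085,0.223,0,23.4]]' 1 && python3 -m jog '[[0.017,0.045,0,4.7],[0.034,0.089,0,9.4],[0.051,0.134,0,14],[0.068,0.178,0,18.7],[0.085,0.223,0,23.4]]' && python3 -m jog '[[0.017,0.045,0,4.7],[0.034,0.089,0,9.4],[0.051,0.134,-0.02,14],[0.068,0.178,-0.04,18.7],[0.084,0.223,-0.06,23.4]]' && python3 -m jog '[[0,0,-0.02,0],[0,0,-0.04,0],[0,0,-0.05,0],[0,0,-0.05,0],[0,0,-0.05,0]]'
python3 - <<'E'
from cell import r
import cv2,pickle
c=r.capture("wrist");pickle.dump(c,open("w1.pkl","wb"));cv2.imwrite("pics/w1.png",c["frame"][:,:,::-1])
print(c["camera_matrix"],c["origin"],c["attitude"],r.state()["tool_pos"],r.state()["ee_rot"])
E
```

```text
clock: 0.6
tool_pos: [262.6, -374.2, 230.7]
ee_rot: [0.94, 0.342, 0.0, -0.0]
wrist_force: [0.9, -0.5, 0.3]
width: 85.2
finger_force: 0.0
clock: 1.1
tool_pos: [347.4, -151.4, 231.1]
ee_rot: [0.851, 0.526, 0.0, 0.0]
wrist_force: [1.4, 0.1, -0.4]
width: 85.1
finger_force: 0.0
clock: 1.6
tool_pos: [430.1, 67.3, 172.7]
ee_rot: [0.726, 0.688, 0.0, 0.0]
wrist_force: [-0.0, -0.8, -0.1]
width: 85.4
finger_force: 0.0
clock: 2.1
tool_pos: [430.1, 64.9, 123.6]
ee_rot: [0.728, 0.686, 0.0, 0.0]
wrist_force: [-0.5, 0.0, 0.0]
width: 85.2
finger_force: 0.0
[[351.73260514   0.         319.41328664]
 [  0.         351.73260514 195.70868925]
 [  0.           0.           1.        ]] [434.81815986 136.31966501 267.02140975] [-0.1426098   0.00347208 -0.02867293  0.98935749] [430.63431405  64.88009815 124.22825496] [7.27551770e-01 6.86052244e-01 6.27763793e-04 5.87999101e-04]
```

View pics/w1.png

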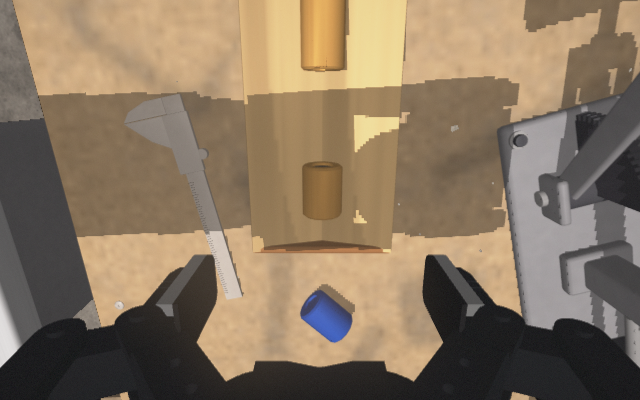

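The wrist view shows the short sleeve at (322,190), with sides at columns 303–342 and its top line from row 168 to 218. The blue decoy is at (327,316).

Run:
```python
from h import *
np.set_printoptions(precision=1,suppress=True)
c=load('w1.pkl')
a=at(c,322,168,42.5);b=at(c,323,218,42.5);print(a,b,(a+b)/2)
print(at(c,303,190,30),at(c,342,190,30), 'trough edges',at(c,249,200,28),at(c,397,200,28),at(c,244,100,28),at(c,402,100,28))
print('trough end',at(c,253,251,28),at(c,392,250,28))
```

```text
[434.1  89.   42.5] [432.8  54.5  42.5] [433.4  71.7  42.5]
[419.9  71.5  30. ] [447.1  69.9  30. ] trough edges [380.9  65.8  28. ] [486.   59.7  28. ] [385.5 134.2  28. ] [488.9 128.3  28. ]
trough end [379.4  26.2  28. ] [482.4  21.   28. ]
```

```bash
python3 -m jog '[[0.002,0.005,-0.03,0],[0.002,0.005,-0.06,0],[0.002,0.005,-0.08,0],[0.002,0.005,-0.09,0],[0.002,0.005,-0.095,0]]' 1 60
```

```text
clock: 2.65
tool_pos: [432.3, 70.0, 28.3]
ee_rot: [0.727, 0.686, 0.0, 0.0]
wrist_force: [0.4, -0.4, 0.4]
width: 85.2
finger_force: 0.0
```

```bash
python3 -m jog '[[0,0,-0.003,0],[0,0,-0.006,0],[0,0,-0.006,0],[0,0,-0.006,0],[0,0,-0.006,0]]' -0.9 40; python3 -m jog '[[0,0,0,0],[0,0,0,0],[0,0,0,0],[0,0,0.01,0],[0,0,0.03,0]]'; python3 -c "
from cell import r;s=r.state();print(s)"
```

```text
clock: 3.15
tool_pos: [432.6, 70.3, 23.2]
ee_rot: [0.727, 0.686, 0.0, 0.0]
wrist_force: [-0.9, -0.2, 4.1]
width: 26.4
finger_force: 39.3
clock: 3.65
tool_pos: [429.6, 70.3, 51.2]
ee_rot: [0.727, 0.686, -0.002, -0.002]
wrist_force: [-0.7, 1.5, -1.1]
width: 26.6
finger_force: 39.7
{'clock': 3.65, 'joint_pos': array([6.26743805e-04, 6.57489733e-02, 2.16943823e+00, 6.06641679e-05,
       9.11043864e-01, 5.83866234e-02]), 'qvel': array([ 2.35144795e-03, -4.36719670e-01, -7.15665379e-02,  7.87804130e-04,
        4.76416358e-01,  3.37870268e-04]), 'tau': array([-5.68452815e-02, -2.45899093e+01, -2.35024989e+01, -4.63600139e-03,
       -3.75751108e-01,  2.24174659e-05]), 'tool_pos': array([429.62006541,  70.28387123,  51.21499423]), 'ee_rot': array([ 0.72724113,  0.68637815, -0.00167118, -0.00160824]), 'wrist_force': array([-0.69391431,  1.52986685, -1.1022    ]), 'moment': array([ 0.01273769,  0.00529845, -0.03787036]), 'finger_force': 39.68703210353851, 'width': 26.587217005941582}
```

```bash
python3 -m jog '[[0,0,0.03,0],[0.02,-0.012,0.06,3],[0.055,-0.032,0.08,6],[0.09,-0.052,0.09,9],[0.13,-0.075,0.1,12]]';python3 -m jog '[[0.03,-0.018,0,2],[0.06,-0.035,0,3.5],[0.086,-0.05,0,3.5],[0.086,-0.05,0,3.5],[0.086,-0.05,0,3.5]]'
python3 - <<'E'
from cell import r
import cv2,pickle
c=r.capture("wrist");pickle.dump(c,open("w2.pkl","wb"));cv2.imwrite("pics/w2.png",c["frame"][:,:,::-1])
s=r.state();print(s["tool_pos"],s["ee_rot"],s["width"])
E
```

```text
clock: 4.15
tool_pos: [562.6, -5.1, 153.5]
ee_rot: [0.65, 0.76, 0.0, 0.0]
wrist_force: [0.2, 0.4, -1.1]
width: 26.4
finger_force: 39.8
clock: 4.65
tool_pos: [647.3, -54.8, 151.7]
ee_rot: [0.628, 0.778, -0.0, -0.001]
wrist_force: [-1.0, 0.4, -1.0]
width: 26.5
finger_force: 39.8
[646.66554154 -54.28455189 151.61692751] [ 6.28048842e-01  7.78173016e-01 -4.29052210e-04 -1.10660464e-03] 26.257770422221594
```

View pics/w2.png

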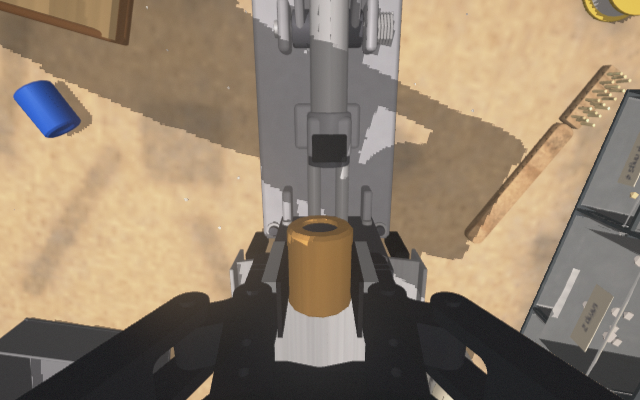

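The sleeve is held straight in the jaws at (320,270). The rods run up the middle to the ram, whose black guide opening is at (328,148). I'll project the press model into this view as a check.

Run:
```python
from h import *
np.set_printoptions(precision=1,suppress=True)
c=load('w2.pkl');t=np.radians(12.1);o=np.array([657,-83.6,0])
W=lambda x,y,z:o+np.array([x*np.cos(t)-y*np.sin(t),x*np.sin(t)+y*np.cos(t),z])
for p in[(0,58,91),(-13,58,78),(13,58,78),(-13.5,63,94),(13.5,63,94),(-13.5,90,94),(13.5,90,94),(-9.5,50,67),(9.5,50,67),(-9.5,100,0),(-55,60,8),(55,60,8)]: print(p,proj(c,W(*p)))
for z in(168,171): 
  for v in(238,315): 
    P=at(c,320,v,z); q=P-o; print(z,v,P,'press',q[0]*np.cos(t)+q[1]*np.sin(t),-q[0]*np.sin(t)+q[1]*np.cos(t))
q=np.array([646.7,-54.3,0])-o;print('tcp press',q[0]*np.cos(t)+q[1]*np.sin(t),-q[0]*np.sin(t)+q[1]*np.cos(t))
crop(c,230,80,200,150,4,'pics/w2c.png')
```

```text
(0, 58, 91) [324.2 168.9]
(-13, 58, 78) [303.2 164.6]
(13, 58, 78) [344.7 164.7]
(-13.5, 63, 94) [301.  161.5]
(13.5, 63, 94) [347.6 161.6]
(-13.5, 90, 94) [300.4 113.8]
(13.5, 90, 94) [348.8 113.8]
(-9.5, 50, 67) [309.4 173.2]
(9.5, 50, 67) [338.  173.2]
(-9.5, 100, 0) [311.3  94.3]
(-55, 60, 8) [255.6 145.2]
(55, 60, 8) [390.3 145.4]
168 238 [644.7 -38.3 168. ] press -2.542153771624637 46.8861367324346
168 315 [652.1 -72.3 168. ] press -2.467680704549289 12.078811971485521
171 238 [644.4 -37.  171. ] press -2.548295283601618 48.17315539317807
171 315 [651.6 -70.2 171. ] press -2.4755793702408786 14.187091557831689
tcp press -3.9293434455316216 30.808120034936515
```

View pics/w2c.png

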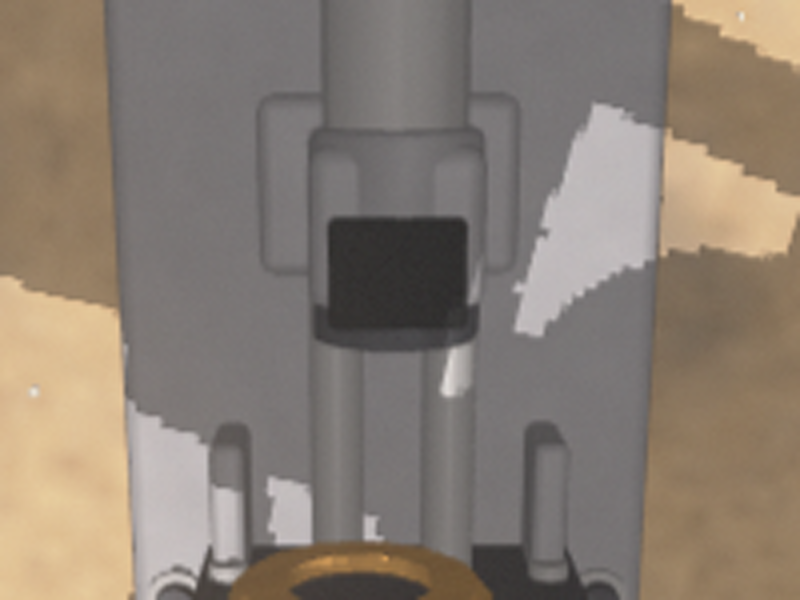

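Seen here, the press centre line is about 5.3 mm to the +x side of the held sleeve, while the y positions agree. I'll correct for that and lower.

```bash
python3 -m jog '[[0.005,0,-0.02,0],[0.005,0,-0.04,0],[0.005,0,-0.055,0],[0.005,0,-0.068,0],[0.005,0,-0.07,0]]';python3 -m jog '[[0,0,-0.002,0],[0,0,-0.004,0],[0,0,-0.006,0],[0,0,-0.007,0],[0,0,-0.007,0]]'
```

```text
clock: 5.2
tool_pos: [650.6, -54.0, 79.9]
ee_rot: [0.628, 0.778, -0.001, -0.002]
wrist_force: [0.1, -0.2, -1.2]
width: 26.9
finger_force: 39.9
clock: 5.7
tool_pos: [653.0, -54.8, 75.5]
ee_rot: [0.628, 0.778, 0.0, 0.0]
wrist_force: [-0.3, 0.4, -1.2]
width: 26.3
finger_force: 39.9
```

```bash
python3 -m jog '[[0,0,-0.001,0],[0,0,-0.002,0],[0,0,-0.0025,0],[0,0,-0.0025,0],[0,0,-0.0025,0]]'
```

```text
clock: 6.2
tool_pos: [653.1, -54.8, 72.9]
ee_rot: [0.628, 0.778, 0.0, 0.0]
wrist_force: [0.5, 0.5, -0.0]
width: 26.4
finger_force: 40.0
```

```bash
python3 -m jog '[[0,0,0,0],[0,0,0,0],[0,0,0,0],[0,0,0.02,0],[0,0,0.05,0]]' 0 && python3 -m jog '[[-0.002,0.01,0.05,0],[-0.004,0.02,0.085,0],[-0.004,0.02,0.09,0],[-0.004,0.02,0.09,0],[-0.004,0.02,0.09,0]]' 0.2
python3 - <<'E'
from cell import r
from h import *
c=r.capture("wrist");pickle.dump(c,open("w3.pkl","wb"));crop(c,200,100,240,200,3,"pics/w3.png")
s=r.state();print(s["tool_pos"],s["ee_rot"],s["width"])
E
```

```text
clock: 6.7
tool_pos: [650.5, -54.3, 120.4]
ee_rot: [0.628, 0.778, -0.001, -0.003]
wrist_force: [-0.2, -0.6, 0.2]
width: 42.7
finger_force: 0.0
clock: 7.2
tool_pos: [647.8, -34.8, 211.0]
ee_rot: [0.628, 0.778, -0.001, -0.001]
wrist_force: [-0.3, -0.3, -0.3]
width: 50.9
finger_force: 0.0
[647.3061281  -34.77011512 210.10481309] [ 0.62814331  0.77809452 -0.00115756 -0.00188963] 51.29142211398349
```

View pics/w3.png

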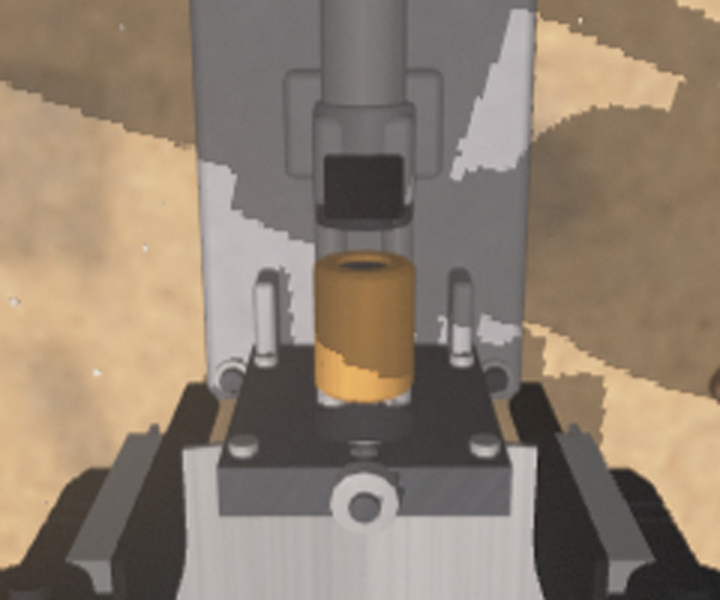

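The sleeve sits centred on the rods at crop (364,330), between the ram and the die plate, with gaps at both ends. Next is the lever.

```bash
python3 -m jog '[[-0.005,0.014,0,-6],[-0.01,0.028,0,-12],[-0.016,0.042,0,-18],[-0.021,0.057,0,-24],[-0.026,0.071,0,-30]]' 0.3 && python3 -m jog '[[-0.005,0.014,0,-6],[-0.01,0.028,0,-12],[-0.016,0.042,0,-18],[-0.021,0.057,0,-24],[-0.026,0.071,0,-30]]' && python3 -m jog '[[-0.005,0.014,0,-6],[-0.01,0.028,0,-12],[-0.016,0.042,0,-18],[-0.021,0.057,0,-24],[-0.026,0.071,0,-30]]' && python3 -m jog '[[0,0,0,0],[0,0,0,0],[0,0,0,0],[0,0,0,0],[0,0,0,0]]'
python3 - <<'E'
from cell import r
from h import *
c=r.capture("wrist");pickle.dump(c,open("w4.pkl","wb"));cv2.imwrite("pics/w4.png",c["frame"][:,:,::-1])
s=r.state();print(s["tool_pos"],s["ee_rot"],s["joint_pos"])
E
```

```text
clock: 7.75
tool_pos: [621.1, 36.5, 209.6]
ee_rot: [0.809, 0.587, -0.002, -0.002]
wrist_force: [-0.2, 0.0, -0.5]
width: 55.3
finger_force: 0.0
clock: 8.25
tool_pos: [595.1, 107.4, 209.8]
ee_rot: [0.934, 0.358, -0.002, -0.001]
wrist_force: [0.8, 0.5, 0.2]
width: 55.7
finger_force: 0.0
clock: 8.75
tool_pos: [569.2, 178.3, 209.8]
ee_rot: [0.995, 0.104, -0.003, 0.0]
wrist_force: [0.8, 0.1, -0.9]
width: 55.4
finger_force: 0.0
clock: 9.25
tool_pos: [571.1, 177.6, 212.7]
ee_rot: [0.994, 0.106, -0.0, 0.0]
wrist_force: [-0.8, 0.0, -0.1]
width: 55.3
finger_force: 0.0
[571.06641436 177.73211347 212.79169858] [9.94366217e-01 1.05999162e-01 3.26002659e-05 4.70936163e-05] [ 1.84467664e-01  1.76458952e-01  1.69643941e+00 -1.03694632e-04
  1.26863666e+00  1.54289751e+00]
```

View pics/w4.png

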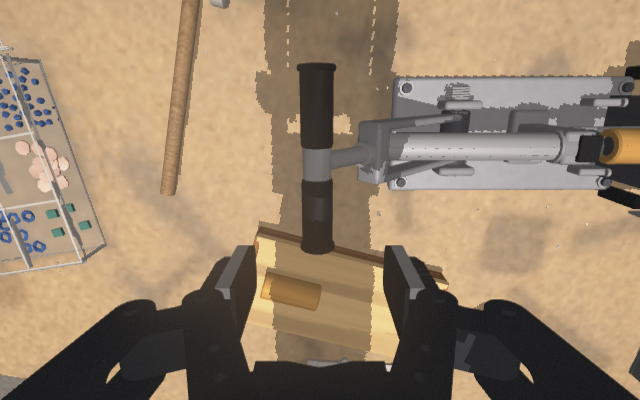

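The handle bar runs from (317,64) to (317,250). Its hub is at rows 148–181, and the near half is centred at (317,216).

Run:
```python
from h import *
np.set_printoptions(precision=1,suppress=True)
c=load('w4.pkl')
for p in((317,66),(317,165),(317,216),(317.5,250)):print(p,at(c,*p,142.4))
t=np.radians(12.1);g=at(c,317,216,142.4)
for a in np.linspace(0,1.6,9):
    y=180*(np.sin(.8-a)-np.sin(.8));z=180*(np.cos(.8-a)-np.cos(.8));print(round(a,2),np.array([-y*np.sin(t),y*np.cos(t),z]))
```

```text
(317, 66) [655.8 196.8 142.4]
(317, 165) [599.6 184.8 142.4]
(317, 216) [567.  177.8 142.4]
(317.5, 250) [543.7 172.4 142.4]
0.0 [-0.  0.  0.]
0.2 [  5.8 -26.9  23.2]
0.4 [ 12.4 -57.7  40.4]
0.6 [ 19.6 -91.3  51. ]
0.8 [  27.1 -126.3   54.6]
1.0 [  34.6 -161.2   51. ]
1.2 [  41.8 -194.8   40.4]
1.4 [  48.4 -225.6   23.2]
1.6 [  54.1 -252.5    0. ]
```

```bash
python3 -m jog '[[-0.003,0,-0.025,0],[-0.003,0,-0.05,0],[-0.003,0,-0.07,0],[-0.003,0,-0.082,0],[-0.003,0,-0.086,0]]' && python3 -m jog '[[0,0,0,0],[0,0,0,0],[0,0,0,0],[0,0,0,0],[0,0,0,0]]' -1 50
```

```text
clock: 9.8
tool_pos: [566.9, 177.9, 125.2]
ee_rot: [0.994, 0.106, -0.001, 0.0]
wrist_force: [0.1, 0.0, -0.3]
width: 55.5
finger_force: 0.0
clock: 10.3
tool_pos: [568.9, 178.9, 128.4]
ee_rot: [0.994, 0.106, 0.001, -0.0]
wrist_force: [-0.3, 1.9, 4.7]
width: 18.3
finger_force: 49.1
```

```bash
python3 -m jog '[[0.001,-0.005,0.005,0],[0.002,-0.011,0.01,0],[0.003,-0.016,0.0145,0],[0.0045,-0.0215,0.019,0],[0.006,-0.027,0.023,0]]' && python3 -m jog '[[0.0013,-0.006,0.0035,0],[0.0026,-0.012,0.007,0],[0.004,-0.0185,0.0105,0],[0.0053,-0.0245,0.014,0],[0.0066,-0.031,0.017,0]]' && python3 -m jog '[[0.0014,-0.0067,0.002,0],[0.0028,-0.0134,0.0045,0],[0.0043,-0.02,0.0065,0],[0.0057,-0.027,0.0085,0],[0.0072,-0.0335,0.0105,0]]' && python3 -m jog '[[0.0015,-0.007,0.001,0],[0.003,-0.014,0.002,0],[0.0045,-0.021,0.003,0],[0.006,-0.028,0.0035,0],[0.0075,-0.035,0.0035,0]]'
```

```text
clock: 10.8
tool_pos: [573.9, 155.8, 150.3]
ee_rot: [0.994, 0.106, 0.001, -0.005]
wrist_force: [-0.4, 12.0, 0.0]
width: 18.3
finger_force: 48.7
clock: 11.3
tool_pos: [580.3, 126.8, 169.5]
ee_rot: [0.994, 0.106, 0.001, -0.007]
wrist_force: [-4.9, 16.5, 13.7]
width: 17.8
finger_force: 49.3
clock: 11.8
tool_pos: [587.6, 94.5, 182.3]
ee_rot: [0.994, 0.106, 0.001, -0.008]
wrist_force: [-7.2, 16.8, 15.4]
width: 18.1
finger_force: 50.3
clock: 12.3
tool_pos: [595.7, 57.7, 185.4]
ee_rot: [0.994, 0.106, 0.002, -0.006]
wrist_force: [-5.8, 14.5, 16.2]
width: 18.2
finger_force: 53.7
```

```bash
python3 -m jog '[[0.0015,-0.007,0,0],[0.003,-0.014,-0.001,0],[0.0045,-0.021,-0.0015,0],[0.006,-0.028,-0.0025,0],[0.0075,-0.035,-0.0035,0]]' && python3 -m jog '[[0.0014,-0.0067,-0.0015,0],[0.0028,-0.0134,-0.0035,0],[0.0043,-0.02,-0.0055,0],[0.0057,-0.027,-0.008,0],[0.0072,-0.0335,-0.0105,0]]' && python3 -m jog '[[0.0013,-0.006,-0.003,0],[0.0026,-0.012,-0.006,0],[0.004,-0.0185,-0.0095,0],[0.0053,-0.0245,-0.013,0],[0.0066,-0.031,-0.017,0]]'
```

```text
clock: 12.8
tool_pos: [603.6, 21.6, 180.6]
ee_rot: [0.994, 0.106, 0.002, -0.005]
wrist_force: [-2.8, 11.9, 10.3]
width: 18.4
finger_force: 55.8
clock: 13.3
tool_pos: [611.0, -12.6, 169.2]
ee_rot: [0.994, 0.106, 0.002, -0.004]
wrist_force: [-0.6, 10.6, 8.1]
width: 18.1
finger_force: 57.6
clock: 13.8
tool_pos: [617.8, -44.0, 151.8]
ee_rot: [0.994, 0.106, 0.002, -0.004]
wrist_force: [0.8, 9.9, 6.8]
width: 18.1
finger_force: 58.4
```

```bash
python3 -m jog '[[0.0011,-0.0055,-0.004,0],[0.0023,-0.011,-0.0085,0],[0.0035,-0.0165,-0.0135,0],[0.0046,-0.022,-0.0185,0],[0.0058,-0.027,-0.0235,0]]' && python3 -m jog '[[0.0001,-0.0005,-0.001,0],[0.0002,-0.001,-0.0015,0],[0.0003,-0.0015,-0.002,0],[0.0004,-0.002,-0.003,0],[0.0004,-0.002,-0.003,0]]'
```

```text
clock: 14.3
tool_pos: [623.6, -70.9, 128.2]
ee_rot: [0.994, 0.106, 0.002, -0.004]
wrist_force: [-0.1, 10.0, 5.2]
width: 17.8
finger_force: 60.5
clock: 14.8
tool_pos: [624.2, -73.4, 125.5]
ee_rot: [0.994, 0.106, 0.002, -0.003]
wrist_force: [0.4, 8.6, 7.1]
width: 17.9
finger_force: 60.7
```

```bash
python3 -m jog '[[0.0003,-0.001,-0.001,0],[0.0005,-0.002,-0.002,0],[0.0007,-0.003,-0.003,0],[0.0009,-0.004,-0.004,0],[0.0009,-0.004,-0.004,0]]'
```

```text
clock: 15.3
tool_pos: [624.4, -74.1, 124.8]
ee_rot: [0.994, 0.106, 0.001, -0.006]
wrist_force: [-7.5, 17.4, 23.1]
width: 18.4
finger_force: 62.4
```

Run:
```python
from cell import r
from h import *
c=r.capture("scene");crop(c,150,140,240,160,3.3,"pics/s5.png")
```

```text
(no output)
```

View pics/s5.png

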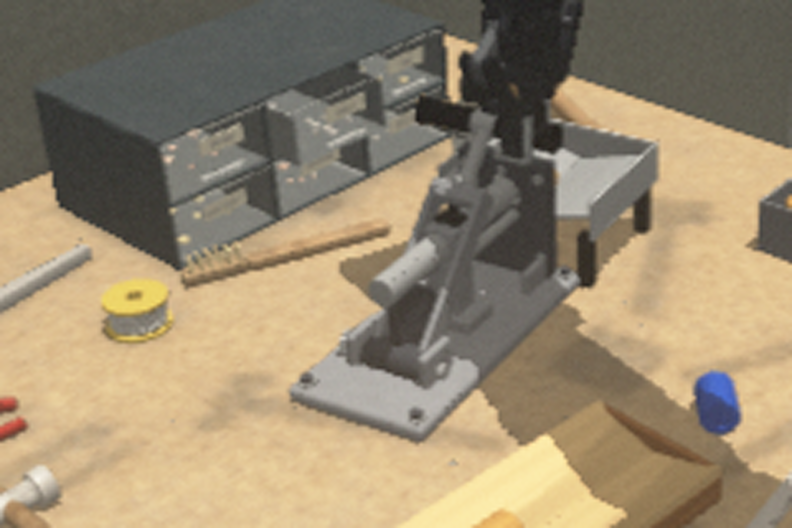

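The force rose to about 30 N and motion stopped, so the lever is at its stop. In the picture the ram is fully home in the die and nothing is left on the rods. Now I'll ease the lever back.

```bash
python3 -m jog '[[-0.0003,0.0015,0.0015,0],[-0.0006,0.003,0.003,0],[-0.0009,0.0045,0.005,0],[-0.0012,0.006,0.007,0],[-0.0013,0.006,0.007,0]]' && python3 -m jog '[[-0.0012,0.005,0.005,0],[-0.0023,0.0105,0.01,0],[-0.0035,0.016,0.0145,0],[-0.0046,0.0215,0.019,0],[-0.0058,0.027,0.0235,0]]' && python3 -m jog '[[-0.0013,0.006,0.004,0],[-0.0026,0.012,0.0075,0],[-0.004,0.0185,0.011,0],[-0.0053,0.0245,0.014,0],[-0.0066,0.031,0.017,0]]' && python3 -m jog '[[-0.0014,0.0067,0.0025,0],[-0.0028,0.0134,0.005,0],[-0.0043,0.02,0.007,0],[-0.0057,0.027,0.009,0],[-0.0072,0.0335,0.0105,0]]' && python3 -m jog '[[-0.0015,0.007,0.001,0],[-0.003,0.014,0.002,0],[-0.0045,0.021,0.003,0],[-0.006,0.028,0.0035,0],[-0.0075,0.035,0.0035,0]]'
```

```text
clock: 15.85
tool_pos: [623.6, -71.0, 128.1]
ee_rot: [0.994, 0.106, 0.002, -0.003]
wrist_force: [2.3, 9.2, 5.1]
width: 18.0
finger_force: 60.4
clock: 16.35
tool_pos: [617.8, -45.6, 150.3]
ee_rot: [0.994, 0.107, 0.002, -0.001]
wrist_force: [3.2, 7.6, -0.5]
width: 18.4
finger_force: 58.5
clock: 16.85
tool_pos: [611.3, -16.1, 168.2]
ee_rot: [0.994, 0.107, 0.002, 0.0]
wrist_force: [4.5, 3.7, 0.8]
width: 18.3
finger_force: 56.4
clock: 17.35
tool_pos: [603.6, 17.5, 178.2]
ee_rot: [0.994, 0.106, 0.001, -0.0]
wrist_force: [3.2, 4.1, 3.3]
width: 18.1
finger_force: 57.8
clock: 17.85
tool_pos: [595.7, 52.5, 180.6]
ee_rot: [0.994, 0.106, 0.001, -0.0]
wrist_force: [3.9, 4.0, -0.3]
width: 18.0
finger_force: 58.9
```

```bash
python3 -m jog '[[-0.0015,0.007,0,0],[-0.003,0.014,-0.001,0],[-0.0045,0.021,-0.0015,0],[-0.006,0.028,-0.0025,0],[-0.0075,0.035,-0.0035,0]]' && python3 -m jog '[[-0.0014,0.0067,-0.0015,0],[-0.0028,0.0134,-0.0035,0],[-0.0043,0.02,-0.0055,0],[-0.0057,0.027,-0.008,0],[-0.0072,0.0335,-0.0105,0]]' && python3 -m jog '[[-0.0013,0.006,-0.003,0],[-0.0026,0.012,-0.006,0],[-0.004,0.0185,-0.0095,0],[-0.0053,0.0245,-0.013,0],[-0.0066,0.031,-0.017,0]]' && python3 -m jog '[[-0.0011,0.005,-0.004,0],[-0.0023,0.01,-0.008,0],[-0.0035,0.015,-0.0125,0],[-0.0046,0.02,-0.017,0],[-0.005,0.023,-0.019,0]]'
```

```text
clock: 18.35
tool_pos: [587.9, 87.1, 176.7]
ee_rot: [0.994, 0.106, 0.001, 0.0]
wrist_force: [4.8, 3.7, -2.3]
width: 17.9
finger_force: 59.3
clock: 18.85
tool_pos: [580.2, 120.4, 165.8]
ee_rot: [0.994, 0.106, -0.0, 0.0]
wrist_force: [5.3, 2.2, 2.5]
width: 18.3
finger_force: 60.5
clock: 19.35
tool_pos: [573.0, 151.3, 149.0]
ee_rot: [0.994, 0.106, -0.001, 0.0]
wrist_force: [-1.0, 7.0, 3.7]
width: 18.1
finger_force: 59.8
clock: 19.85
tool_pos: [568.1, 174.1, 129.6]
ee_rot: [0.994, 0.106, -0.001, 0.0]
wrist_force: [1.3, 0.6, -6.1]
width: 18.3
finger_force: 59.3
```

```bash
python3 -m jog '[[-0.0002,0.001,-0.001,0],[-0.0004,0.002,-0.002,0],[-0.0006,0.003,-0.003,0],[-0.0008,0.004,-0.0035,0],[-0.0008,0.004,-0.0035,0]]'
```

```text
clock: 20.35
tool_pos: [567.4, 177.1, 126.5]
ee_rot: [0.994, 0.106, -0.001, 0.001]
wrist_force: [-0.2, -2.7, -6.0]
width: 18.1
finger_force: 59.4
```

```bash
python3 -m jog '[[-0.0002,0.001,-0.001,0],[-0.0004,0.002,-0.0015,0],[-0.0006,0.003,-0.002,0],[-0.0006,0.003,-0.002,0],[-0.0006,0.003,-0.002,0]]'
```

```text
clock: 20.85
tool_pos: [567.2, 178.6, 125.5]
ee_rot: [0.994, 0.106, -0.001, 0.002]
wrist_force: [-1.9, -9.5, -2.3]
width: 18.2
finger_force: 59.1
```

```bash
python3 -m jog '[[0,0,0,0],[0,0,0,0],[0,0,0,0],[0,0,0.02,0],[0,0,0.06,0]]' 0.3 && python3 -m jog '[[0,0,0.04,0],[0.008,-0.025,0.06,4],[0.02,-0.06,0.06,10],[0.034,-0.1,0.06,17],[0.044,-0.132,0.06,23]]' && python3 -m jog '[[0.009,-0.027,0,6],[0.018,-0.055,0,13],[0.027,-0.082,0,20],[0.036,-0.11,0,27],[0.046,-0.137,0,34]]' 
python3 -m jog '[[0.004,-0.014,0,8],[0.009,-0.028,0,16],[0.009,-0.028,0,24],[0.009,-0.028,0,32],[0.009,-0.028,0,33]]'
python3 - <<'E'
from cell import r
from h import *
c=r.capture("wrist");pickle.dump(c,open("w6.pkl","wb"));cv2.imwrite("pics/w6.png",c["frame"][:,:,::-1])
s=r.state();print(s["tool_pos"],s["ee_rot"],s["joint_pos"])
E
```

```text
clock: 21.35
tool_pos: [564.6, 181.5, 182.4]
ee_rot: [0.994, 0.106, -0.004, -0.0]
wrist_force: [0.4, 0.8, 0.1]
width: 55.7
finger_force: 0.0
clock: 21.85
tool_pos: [612.8, 48.4, 246.9]
ee_rot: [0.952, 0.305, 0.002, 0.0]
wrist_force: [-0.0, -0.2, -0.3]
width: 55.4
finger_force: 0.0
clock: 22.35
tool_pos: [658.4, -88.2, 246.2]
ee_rot: [0.822, 0.57, 0.001, 0.0]
wrist_force: [-0.0, -0.0, -0.2]
width: 55.2
finger_force: 0.0
clock: 22.85
tool_pos: [667.1, -115.3, 246.0]
ee_rot: [0.628, 0.778, 0.001, 0.0]
wrist_force: [0.4, 0.1, 0.2]
width: 55.8
finger_force: 0.0
[ 666.97332488 -115.25596496  245.88978706] [6.28357918e-01 7.77924020e-01 6.49360008e-04 3.51651220e-04] [-2.75133708e-01  3.13608829e-01  1.46725094e+00  9.38195233e-04
  1.35957549e+00 -4.87244645e-01]
```

View pics/w6.png

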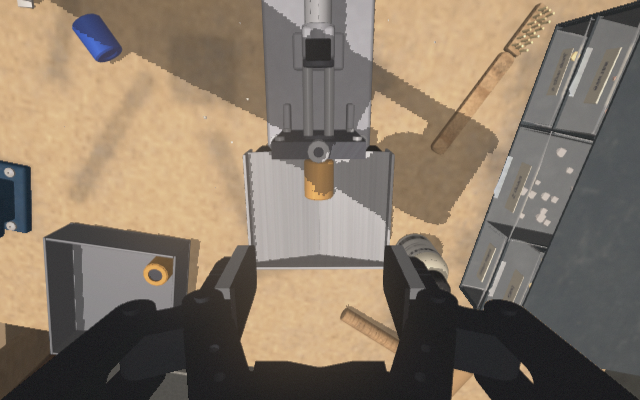

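The sized sleeve lies along the V against the die, at columns 305–334 with its far end at row 199. It is aligned with the press. The ram is back and the rods are empty.

Run:
```python
from h import *
np.set_printoptions(precision=1,suppress=True)
c=load('w6.pkl');t=np.radians(12.1);o=np.array([658.4,-83.3,0])
def P(p):
    q=p-o;return q[0]*np.cos(t)+q[1]*np.sin(t),-q[0]*np.sin(t)+q[1]*np.cos(t)
for u,v,z in((319.5,196,78.5),(305,190,66),(334,190,66),(319.5,266,78),(247,210,78),(392,210,78),(319,152,117)):
    p=at(c,u,v,z);print((u,v),p,P(p))
# brass mask extents
h=cv2.cvtColor(c['frame'],cv2.COLOR_RGB2HSV);m=cv2.inRange(h[140:220,290:350],(8,90,50),(25,255,255));ys,xs=np.nonzero(m);print(xs.min()+290,xs.max()+290,ys.min()+140,ys.max()+140)
print(P(np.array([667,-115.3,0])))
```

```text
(319.5, 196) [ 672.7 -135.    78.5] (np.float64(3.111382355392111), np.float64(-53.53648490882395))
(305, 190) [ 658.7 -135.7   66. ] (np.float64(-10.684833067360636), np.float64(-51.290867151578944))
(334, 190) [ 685.7 -129.8   66. ] (np.float64(16.9750241426855), np.float64(-51.227812743506554))
(319.5, 266) [ 687.9 -205.1   78. ] (np.float64(3.338896586114952), np.float64(-125.2418324208157))
(247, 210) [ 609.5 -162.8   78. ] (np.float64(-64.5122014259093), np.float64(-67.45902440860365))
(392, 210) [ 741.8 -134.1   78. ] (np.float64(70.9102744812012), np.float64(-67.17473073314659))
(319, 152) [662.2 -89.1 117. ] (np.float64(2.4529855848346864), np.float64(-6.448387589388928))
304 332 160 199
(np.float64(1.7011418232017377), np.float64(-33.09178321724827))
```

```bash
python3 -m jog '[[0,-0.004,-0.04,0],[0.0005,-0.008,-0.08,0],[0.0005,-0.008,-0.11,0],[0.0005,-0.008,-0.13,0],[0.0005,-0.008,-0.14,0]]' && python3 -m jog '[[0,0,-0.015,0],[0,0,-0.03,0],[0,0,-0.04,0],[0,0,-0.044,0],[0,0,-0.044,0]]'
```

```text
clock: 23.4
tool_pos: [665.4, -122.8, 102.5]
ee_rot: [0.629, 0.778, -0.001, -0.002]
wrist_force: [-1.3, -0.6, 0.1]
width: 55.4
finger_force: 0.0
clock: 23.9
tool_pos: [666.6, -123.7, 60.6]
ee_rot: [0.628, 0.778, -0.0, -0.0]
wrist_force: [0.2, 0.3, 0.6]
width: 55.3
finger_force: 0.0
```

```bash
python3 -m jog '[[0,0,-0.001,0],[0,0,-0.001,0],[0,0,-0.001,0],[0,0,-0.001,0],[0,0,-0.001,0]]' -1 40 && python3 -m jog '[[0,0,0,0],[0,0,0,0],[0,-0.001,0.005,0],[0,-0.003,0.015,0],[0,-0.004,0.03,0]]'
```

```text
clock: 24.4
tool_pos: [667.8, -124.0, 61.4]
ee_rot: [0.628, 0.778, 0.0, 0.001]
wrist_force: [1.0, -0.3, 2.4]
width: 26.1
finger_force: 39.8
clock: 24.9
tool_pos: [665.0, -127.5, 88.9]
ee_rot: [0.628, 0.778, -0.001, -0.002]
wrist_force: [0.1, 0.4, -0.7]
width: 26.6
finger_force: 39.5
```

```bash
python3 -m jog '[[0,0,0.035,0],[0,0,0.06,0],[-0.03,-0.027,0.065,-3],[-0.065,-0.058,0.065,-6],[-0.1,-0.089,0.065,-9]]' && python3 -m jog '[[-0.033,-0.03,0,0],[-0.066,-0.06,0,0],[-0.1,-0.09,0,0],[-0.117,-0.104,0,0],[-0.117,-0.104,0,0]]' && python3 -m jog '[[0,0,-0.03,0],[0,0,-0.055,0],[0,0,-0.075,0],[0,0,-0.085,0],[0,0,-0.09,0]]'
```

```text
clock: 25.4
tool_pos: [566.4, -217.6, 157.0]
ee_rot: [0.687, 0.726, 0.0, 0.001]
wrist_force: [-0.9, -0.7, -1.2]
width: 26.3
finger_force: 39.7
clock: 25.9
tool_pos: [447.7, -322.8, 156.2]
ee_rot: [0.689, 0.725, -0.0, 0.0]
wrist_force: [-0.4, 0.3, -0.9]
width: 26.1
finger_force: 39.7
clock: 26.4
tool_pos: [450.1, -319.9, 64.6]
ee_rot: [0.687, 0.727, 0.0, -0.001]
wrist_force: [0.2, 0.5, -1.1]
width: 26.1
finger_force: 39.7
```

```bash
python3 -m jog '[[0,0,-0.015,0],[0,0,-0.03,0],[0,0,-0.04,0],[0,0,-0.046,0],[0,0,-0.048,0]]' && python3 -m jog '[[0,0,-0.001,0],[0,0,-0.002,0],[0,0,-0.003,0],[0,0,-0.003,0],[0,0,-0.003,0]]'
```

```text
clock: 26.9
tool_pos: [449.4, -320.3, 16.2]
ee_rot: [0.687, 0.726, -0.0, -0.001]
wrist_force: [-0.1, -0.6, -0.6]
width: 26.3
finger_force: 39.7
clock: 27.4
tool_pos: [450.1, -320.9, 14.6]
ee_rot: [0.687, 0.727, 0.0, 0.0]
wrist_force: [-0.4, -0.4, -0.5]
width: 26.4
finger_force: 39.7
```

Near the floor; I'll lower the last bit until it touches.

```bash
python3 -m jog '[[0,0,-0.001,0],[0,0,-0.002,0],[0,0,-0.002,0],[0,0,-0.002,0],[0,0,-0.002,0]]'
```

```text
clock: 27.9
tool_pos: [450.3, -321.0, 13.8]
ee_rot: [0.687, 0.727, -0.0, 0.0]
wrist_force: [-3.2, 2.2, 7.9]
width: 26.3
finger_force: 40.7
```

```bash
python3 -m jog '[[0,0,0.001,0],[0,0,0.001,0],[0,0,0.001,0],[0,0,0.005,0],[0,0,0.03,0]]' -0.05 && python3 -m jog '[[0,0,0.04,0],[0,0,0.08,0],[0,0,0.12,0],[-0.02,-0.02,0.15,0],[-0.06,-0.05,0.16,0]]' && python3 -m jog '[[-0.03,-0.035,0,0],[-0.06,-0.07,0,0],[-0.09,-0.105,0,0],[-0.12,-0.14,0,0],[-0.12,-0.14,0,0]]'
python3 - <<'E'
from cell import r
from h import *
np.set_printoptions(precision=1,suppress=True)
c=r.capture("top");h=cv2.cvtColor(c['frame'],cv2.COLOR_RGB2HSV)
m=cv2.inRange(h,(8,140,90),(24,255,255));n,l,st,ce=cv2.connectedComponentsWithStats(m)
for i in range(1,n):
    if st[i,4]>25 and 225<ce[i][0]<460 and 130<ce[i][1]<290:print(st[i],at(c,*ce[i],30))
k=cv2.inRange(h[150:205,228:255],(0,0,0),(180,255,45));ys,xs=np.nonzero(k);print('bar',at(c,228+xs.mean(),150+ys.mean(),142.4))
print(r.state()['tool_pos'])
E
```

```text
clock: 28.4
tool_pos: [447.4, -318.5, 39.5]
ee_rot: [0.687, 0.726, -0.0, -0.004]
wrist_force: [-0.2, 0.8, -0.1]
width: 40.4
finger_force: 0.0
clock: 28.9
tool_pos: [393.8, -371.9, 207.5]
ee_rot: [0.686, 0.728, -0.0, 0.005]
wrist_force: [-0.1, -1.3, 0.2]
width: 40.7
finger_force: 0.0
clock: 29.4
tool_pos: [266.9, -514.3, 202.6]
ee_rot: [0.689, 0.724, -0.002, 0.001]
wrist_force: [1.2, -0.6, 0.1]
width: 40.7
finger_force: 0.0
[401 211  10   9  47] [ 514.4 -271.7   30. ]
[432 211  11   8  43] [ 517.9 -361.8   30. ]
[232 223   4  30  41] [440.1 225.6  30. ]
[302 227   4  32  46] [432.4  23.1  30. ]
[239 234  22  10 189] [438.5 180.9  30. ]
[414 234  14   9  98] [ 450.6 -315.    30. ]
bar [599.  186.3 142.4]
[ 268.7 -512.   202.2]
```

The short sleeve is in the bin at (451,−315), the two finished ones still stand in their corners, the long one is still in the trough, and the bar is home. Handing in.

```bash
python3 -c "
from cell import r;print(r.close_job())"
```

```text
the job is handed in; nothing more can be done
None
```

The short sleeve was pressed through the die, the lever was eased back home by hand, the sized sleeve lies in the grey bin, the long sleeve is still in the trough, and the job was handed in at about 29 s.

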